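Square up the jig corner

ROBOT

A 6-joint arm with a two-finger parallel gripper is mounted at the origin on a cart in front of the work surface, level with it; the furniture and walls round the work are solid. World frame = base frame: x ahead of the robot, y to its left, z up, the work surface at z = 0. Lengths are in m, angles in rad, forces in N, time in s.
With the tool pointing down it reaches from about 0.35 to 0.975 m from the base axis. Payload 4.9 kg.
Tool frame: the origin (TCP) lies at the very end of the fingers, on their centre line; the grasp point (between the pads) lies 19 mm behind it; z points along the fingers, y is the direction in which the jaws open and shut (so a half turn about z gives the same grasp; the last joint's range is limited). The gripper opens to 85 mm and grips with 20 to 120 N. Pads are 22 mm wide; open, the fingers measure 114 mm over their backs; the gripper's body (76 mm by 85 mm) begins 54 mm behind the grasp point. The pads swing forward as they close: fully open they stand 13 mm farther back than shut.
Start: joints at [-1.44, 0.053, 1.613, -0, 1.476, -0.119], TCP at [0.155, -0.606, 0.231] pointing down, gripper open.
Joint ranges: [-3.01, 3.01], [-1.01, 2.22], [0.06, 2.58], [-1.02, 4.17], [0.09, 2.62], [-3.14, 3.14]. Speed limits (rad/s): [2.57, 2.57, 3.14, 3.14, 3.14, 3.14].

INTERFACE

Orientations are given as a unit quaternion [w, x, y, z].
In Python, from plant import state, eyes, job_done gives the robot as it stands.
- The arm moves only by the tool apply_moves, never from a script. Its argument "commands" is a list of rows, each an object with "linear": the shift along the tool's x, y, z in m, a list of three; "delta_rot": the turn, a rotation vector about the tool's x, y, z in degrees, a list of three; "fingers": the closure in counts, from 0 (fully open) to 255 (shut). In form: [{"linear": [x, y, z], "delta_rot": [wx, wy, wz], "fingers": fingers}, ...]. A call has exactly 8 rows; each row is the pose to reach, as a shift and turn from the pose commanded when the call began, along the tool's axes at that moment; what a row does not reach only later rows make up. A row lasts 1/10 s, in which the tool goes at most 50 mm and 8.59 degrees, less where a joint would pass 70% of its speed; a pose out of reach is approached as far as the arm can. A call with a gripper value outside its range is refused whole. The fingers move at their own pace and stop on an object; the grip force is fixed at half the most. Time passes only in rows, so rows that repeat a pose let the fingers close, or fill a call up. It gives the time, the measured TCP pose, the force and the opening at its end, in the units of the state.
- state(): the state, without advancing time (a new reading comes with each control period).
- eyes.grab_frame(name): name is "scene" or "top" or "wrist"; returns the picture (420x560x3 uint8, red, green, blue); there is no depth.
- eyes.camera_params(name): a dict with "fx", "fy", "cx", "cy" (pixels), "position" and "rotation" of the camera in the world; the wrist camera has in their place "T_tool_cam" (4x4, takes a point from camera to tool coordinates, whose origin is the TCP and whose axes are the flange's). Camera axes: x right, y down, z forward; pixel columns grow to the right and rows downward; lengths in m; the calibration is good to about 2 mm. A picture is of the moment at which its call begins: read the wrist's pose just before it. camera_params takes no time and is no camera call.
- job_done(): hands the job in, once; it reports no verdict.
The state is a dict: "time": time; "joint_pos": joint angles; "joint_vel": joint speeds; "joint_efforts": joint torques, N m; "tool_pos": TCP position; "tool_rot": TCP orientation; "contact_force": force on the tool from outside, world axes, zero at the start; "ft_torque": the same for the moment, N m; "gripper_width": opening from 0.0 (shut) to 1.0 (fully open).
Only numpy, scipy, OpenCV 4.12 (cv2) and the standard library are available. Lean on these libraries where they do the work, as an engineer would, in place of code of your own. Each camera call takes 0.05 s, during which the arm holds its last target.

TASK

Push the blue side gate of the squaring jig shut until it clicks home on its catch, then take the yellow square by its black handle, lay it flat on the jig's base and press it into the corner so that its two outer faces lie flush against the back fence and the shut gate. Finish while still holding the square by its handle, pressed against both faces; do not let go. Leave the other things on the trolley where they are.

Things in the scene. Friction and masses are not known exactly. Their poses are not given: they have to be found in the camera images.
- jig: Fixed jig, place and yaw vary: grey base, x -95..95, y -95..105, z 0..8 mm in its own frame (origin on the trolley top; x to the back fence, y to the side gate, z up). Fence inner face is the plane x = 80, the shut gate's inner face y = 75 mm; they stand up to z = 42 and 44 mm. A stop post (to z = 40) stands behind the gate at x 46..64, y 88..103 mm.
- jig_corner (a point): Where the inner faces of back fence and shut gate meet, on the base's upper face: jig frame (80, 75, 8) mm. Axes as the jig's.
- back_fence: Bare aluminium fence fixed on the far edge of the jig's base: 15 mm thick, 200 mm long, 34 mm high; origin under its middle, axes as the jig's.
- gate_panel: Blue gate panel 143x12x34 mm on an upright hinge at jig frame x = -75, y = 81 mm (front left). Origin on the hinge axis at the panel's lower edge, 2 mm above the base; x along the panel to its free end at 147 mm, y across it, inner face at y = -6 mm, z up. Shut, its axes are those of the jig.
- gate (a joint): Gate angle, rad: 0 = shut on its stop (panel along jig x), grows to 1.1 as the free end swings inward over the base (clockwise from above), blocking the corner. Turns easily; from about 0.07 rad a ball catch at the free end resists with about 6 N at gate_push; past its crest at 0.033 rad it draws the gate home and keeps it.
- gate_push (a point): Point on the gate's inner face, 110 mm from the hinge, half-way up (27 mm above the trolley), a good place to push it shut along its own +y axis. Axes as the gate panel's.
- square: Loose yellow L-shaped square, about 0.25 kg, lying flat. Origin on its underside under the handle; x, y point to its outer faces, planes x = 48 and y = 48 mm. Two arms 28 mm wide, 12 mm thick reach from -72 to 40 mm (8 mm notch at the outer corner), joined by a diagonal brace. In place its axes are the jig's and its origin is at jig frame (32, 27, 8) mm.
- square_handle (a point): Middle of the black upright handle, 40 mm above the square's underside. A bar 16 mm thick, 46 mm long, top 59 mm above the underside, running along (1, -1, 0) of the square: fingers close on its thickness along (1, 1, 0), the diagonal to the outer corner. Axes as the square's.
- square_corner (a point): The (notched) outer corner of the square at its underside: square frame (48, 48, 0) mm. Axes as the square's.
- strip_pot: Bystander, loose: small round pot of test strips with black cap, 43 mm across, 87 mm tall; origin under its middle.
- carton: Bystander, loose: small white reagent carton with a purple stripe, 50x55x95 mm; origin under its middle.
- coverslips: Bystander, loose: small blue-lidded coverslip box, 52x52x23 mm; origin under its middle.
- dropper: Bystander, loose: brown dropper bottle, 33 mm across, 91 mm tall; origin under its middle.
- tub: Fixed bystander: white tub with red lid, 130 mm across, 110 mm tall; origin under its middle.
- reagent: Fixed bystander: tall white bottle with black cap, 86 mm across, 224 mm tall; origin under its middle.
- wash: Fixed bystander: red wash bottle with curved spout, 58x72 mm, 176 mm tall; origin under its middle.
- timer: Fixed bystander: bench timer, 62x66x21 mm; origin under its middle.
Mind the look-alikes: they are no part of the job. There is more than one size of the square; the one meant has the size given above.

How it is judged:
By the outcome, as a careful person would: the job done as asked, in the order asked, and still so for the second after the job is handed in, while the arm keeps its last pose, push and grip.
It also fails if it takes over 69 s, if anything falls off the work surface, if the arm or the gripper's body presses on something with over 40 N, if the wrist force passes 120 N, or if a joint passes its speed limit or range.

## Working session

There is one attempt and no reset: what is moved stays moved. The work goes in short steps, Python scripts to look and compute and a tool call to move; the robot and the scene stay as the last step left them, time stands still between calls to the robot, and variables do not carry over. Pictures are saved under pics/ and viewed, and the job is handed in when it is done.

Besides the shell and the picture viewer there is one more tool, called after ">>>" by a JSON object that holds its "op" and its "data". apply_moves: Moves the arm, as the interface text tells. Its arguments: {"type":"object","properties":{"commands":{"type":"array","items":{"type":"object","properties":{"linear":{"type":"array","items":{"type":"number"}},"delta_rot":{"type":"array","items":{"type":"number"}},"fingers":{"type":"number"}}}}},"required":["commands"]}

```bash
mkdir -p pics; ls; python3 - <<'E'
from plant import state, eyes
import cv2
print(state())
for n in ["scene","top"]:
    p=eyes.camera_params(n); print(n,p)
    cv2.imwrite(f"pics/{n}0.png",cv2.cvtColor(eyes.grab_frame(n),cv2.COLOR_RGB2BGR))
print(eyes.camera_params("wrist"))
E
```

```text
pics
{'time': 0.0, 'joint_pos': array([-1.44000246e+00,  5.33396109e-02,  1.61429922e+00,  2.51483431e-06,
        1.47599182e+00, -1.18966508e-01]), 'joint_vel': array([-0.000812  ,  0.00041268, -0.00097559, -0.00012482,  0.00221228,
        0.0002609 ]), 'joint_efforts': array([ 2.10909377e-03, -3.93682981e+01, -3.70174456e+01, -3.07153812e-05,
        7.13113637e-03,  2.92132905e-07]), 'tool_pos': array([ 0.15442192, -0.60497996,  0.23007059]), 'tool_rot': array([-1.01898937e-03,  9.92212098e-01,  1.24555669e-01, -4.77437521e-06]), 'contact_force': array([-0.23911808,  0.6099286 , -0.08231932]), 'ft_torque': array([0.01790512, 0.05678892, 0.01983107]), 'gripper_width': 0.9975596942859607}
scene {'fx': 545.2067127294794, 'fy': 545.2067127294794, 'cx': 277.68878774656446, 'cy': 216.9315556720584, 'position': array([0.08022752, 0.74003792, 1.02576089]), 'rotation': array([ 0.10157455, -0.26404702,  0.89436088, -0.34652619])}
top {'fx': 446.11855079261477, 'fy': 446.11855079261477, 'cx': 273.7638684338332, 'cy': 210.74040365125902, 'position': array([ 0.3690013 , -0.00432095,  1.05630537]), 'rotation': array([ 0.07139692, -0.69682905,  0.7119235 , -0.04996679])}
{'fx': 339.81359522336686, 'fy': 339.81359522336686, 'cx': 280.148062491459, 'cy': 208.76679451921532, 'T_tool_cam': array([[ 1.43361086e-04, -9.54741174e-01, -2.97437844e-01,
         7.65029149e-02],
       [ 9.99999985e-01,  1.66595603e-04, -5.27659736e-05,
         5.95189489e-04],
       [ 9.99296844e-05, -2.97437832e-01,  9.54741183e-01,
        -1.42225872e-01],
       [ 0.00000000e+00,  0.00000000e+00,  0.00000000e+00,
         1.00000000e+00]])}
```

View pics/scene0.png

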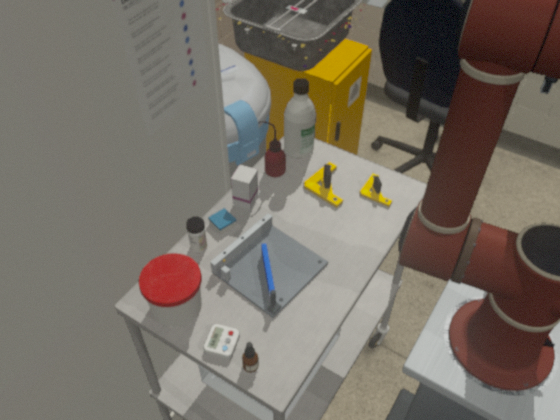

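View pics/top0.png

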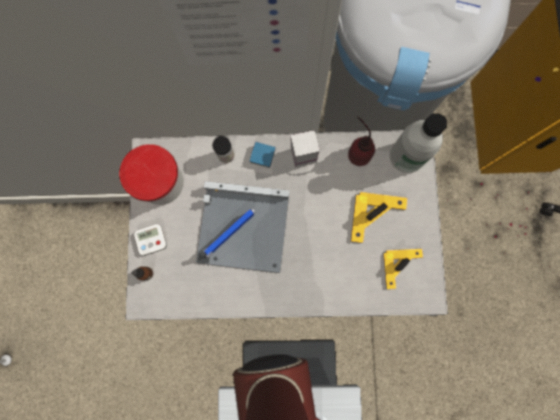

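```bash
python3 - <<'E'
import cv2
im=cv2.imread("pics/top0.png")
cv2.imwrite("pics/c1.png",cv2.resize(im[170:285,185:305],None,fx=5,fy=5,interpolation=cv2.INTER_CUBIC))
cv2.imwrite("pics/c2.png",cv2.resize(im[180:300,340:440],None,fx=5,fy=5,interpolation=cv2.INTER_CUBIC))
E
```

```text
(no output)
```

View pics/c1.png

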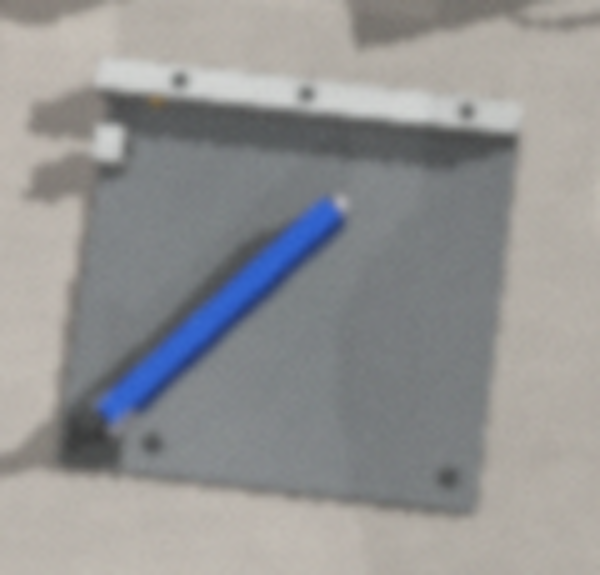

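View pics/c2.png

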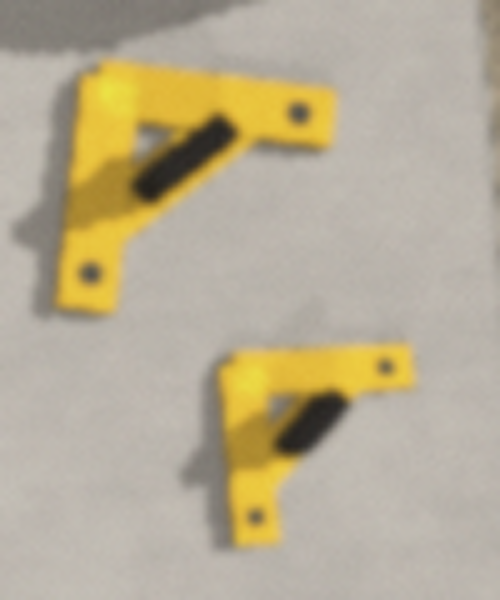

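```bash
cat > h.py <<'E'
import numpy as np, cv2
from scipy.spatial.transform import Rotation as R
from scipy.optimize import least_squares
from plant import state, eyes
def q2R(q): return R.from_quat([q[1],q[2],q[3],q[0]]).as_matrix()
def cam(n,s=None):
    p=eyes.camera_params(n)
    K=(p['fx'],p['fy'],p['cx'],p['cy'])
    if n=='wrist':
        s=s or state(); T=np.eye(4);T[:3,:3]=q2R(s['tool_rot']);T[:3,3]=s['tool_pos']
        T=T@p['T_tool_cam']; return K,T[:3,:3],T[:3,3]
    return K,q2R(p['rotation']),p['position']
def proj(c,P):
    K,Rm,t=c; q=(np.atleast_2d(P)-t)@Rm
    return np.c_[K[0]*q[:,0]/q[:,2]+K[2],K[1]*q[:,1]/q[:,2]+K[3]]
def back(c,uv,z):
    K,Rm,t=c; d=Rm@np.array([(uv[0]-K[2])/K[0],(uv[1]-K[3])/K[1],1]); return t+d*(z-t[2])/d[2]
def pose(x,y,yaw,P):
    P=np.atleast_2d(P)/1000.; c,s=np.cos(yaw),np.sin(yaw)
    return np.c_[x+c*P[:,0]-s*P[:,1],y+s*P[:,0]+c*P[:,1],P[:,2]]
def fit(obs,x0):
    # obs: list of (cam, pts mm, uv)
    f=lambda v: np.concatenate([(proj(c,pose(*v,P))-uv).ravel() for c,P,uv in obs])
    r=least_squares(f,x0,loss='soft_l1'); return r.x, f(r.x).reshape(-1,2)
def crop(uv,o,k=5): return (np.array(uv)+.5)/k-.5+np.array(o)
def save(n,name):
    s=state(); im=eyes.grab_frame(n); cv2.imwrite(f"pics/{name}.png",cv2.cvtColor(im,cv2.COLOR_RGB2BGR)); return s,im
E
python3 - <<'E'
from h import *
np.set_printoptions(precision=4,suppress=True)
c=cam('top')
P=[(-95,-95,8),(-95,105,8),(95,105,42),(95,-95,42),(80,-95,42),(80,105,42)]
uv=crop([(475,515),(60,467),(100,60),(522,100),(517,133),(98,92)],(185,170))
j,r=fit([(c,P,uv)],[.4,.1,0]);print('jig',j,'\n',r)
P=[(48,-72,12),(20,-72,12),(-72,48,12),(-72,20,12),(0,0,59)]
uv=crop([(337,90),(330,150),(55,305),(115,313),(186,158)],(340,180))
s,r=fit([(c,P,uv)],[.4,-.25,0]);print('sq',s,'\n',r)
h=pose(*j,(-75,81,44))[0]
for q in [(320,198),(348,215)]:
    w=back(c,crop(q,(185,170)),.044); d=w-h; print('gate ang',j[2]-np.arctan2(d[1],d[0]),np.hypot(d[0],d[1]))
print('hinge',h)
E
```

```text
jig [ 0.5115  0.0946 -0.1291] 
 [[ 1.0035 -0.1207]
 [-0.551   0.1188]
 [-0.2431 -0.177 ]
 [ 0.1468  0.4103]
 [ 0.4717  0.0982]
 [-0.7141 -0.37  ]]
sq [ 0.5381 -0.2107 -0.1604] 
 [[-0.2885  0.245 ]
 [ 0.0166 -0.2076]
 [-0.2841  0.3508]
 [-0.295   0.4009]
 [ 1.2601 -1.037 ]]
gate ang 0.6521881161249695 0.14445574290162763
gate ang 0.7531995306214764 0.14839618659764217
hinge [0.4475 0.1846 0.044 ]
```

```bash
cat >> h.py <<'E'
def plan(x,y,z,yaw):
    s=state(); R0=q2R(s['tool_rot']); d=R0.T@(np.array([x,y,z])-s['tool_pos'])
    Rt=np.array([[np.cos(yaw),np.sin(yaw),0],[np.sin(yaw),-np.cos(yaw),0],[0,0,-1]])
    rv=R.from_matrix(R0.T@Rt).as_rotvec(degrees=True)
    print('t',round(s['time'],2),'lin',np.round(d,4),'rot',np.round(rv,2),'F',np.round(s['contact_force'],1),'w',round(s['gripper_width'],3),'pos',np.round(s['tool_pos'],4)); return d,rv
E
python3 -c "
from h import *
plan(.46,.05,.23,1.44)"
```

```text
t 0.1 lin [ 0.458  -0.5592  0.0013] rot [ -0.08  -0.07 -68.19] F [ 0.4  0.2 -0.8] w 1.002 pos [ 0.1544 -0.605   0.2302]
```

>>> {"op": "apply_moves", "data": {"commands": [{"linear": [0.015,-0.018,0],"delta_rot": [0,0,-3],"fingers": 255},{"linear": [0.04,-0.049,0],"delta_rot": [0,0,-7],"fingers": 255},{"linear": [0.07,-0.085,0],"delta_rot": [0,0,-12],"fingers": 255},{"linear": [0.1,-0.122,0],"delta_rot": [0,0,-16],"fingers": 255},{"linear": [0.13,-0.159,0],"delta_rot": [0,0,-20],"fingers": 255},{"linear": [0.16,-0.195,0],"delta_rot": [0,0,-24],"fingers": 255},{"linear": [0.19,-0.232,0],"delta_rot": [0,0,-28],"fingers": 255},{"linear": [0.215,-0.263,0],"delta_rot": [0,0,-32],"fingers": 255}]}}

```text
time: 0.9
tool_pos: [0.2982, -0.2953, 0.2308]
tool_rot: [-0.0, 0.919, 0.395, 0.0]
contact_force: [0.5, 0.2, -0.3]
gripper_width: -0.002
```

```bash
python3 -c "
from h import *
plan(.46,.05,.23,1.44)"
```

```text
t 0.9 lin [ 0.3619 -0.1204  0.001 ] rot [-1.000e-02 -3.000e-02 -3.602e+01] F [ 0.5  0.2 -0.3] w -0.002 pos [ 0.2982 -0.2953  0.2308]
```

>>> {"op": "apply_moves", "data": {"commands": [{"linear": [0.04,-0.013,0],"delta_rot": [0,0,-4],"fingers": 255},{"linear": [0.085,-0.028,0],"delta_rot": [0,0,-9],"fingers": 255},{"linear": [0.13,-0.043,0],"delta_rot": [0,0,-14],"fingers": 255},{"linear": [0.175,-0.058,0],"delta_rot": [0,0,-19],"fingers": 255},{"linear": [0.22,-0.073,0],"delta_rot": [0,0,-24],"fingers": 255},{"linear": [0.265,-0.088,0],"delta_rot": [0,0,-29],"fingers": 255},{"linear": [0.31,-0.103,0],"delta_rot": [0,0,-33],"fingers": 255},{"linear": [0.345,-0.115,0],"delta_rot": [0,0,-36],"fingers": 255}]}}

```text
time: 1.7
tool_pos: [0.4532, 0.0339, 0.231]
tool_rot: [-0.0, 0.752, 0.66, 0.0]
contact_force: [0.2, -0.2, 0.4]
gripper_width: 0.002
```

```bash
python3 -c "
from h import *
plan(.46,.05,.23,1.44)
s,_=save('wrist','w1'); np.save('w1.npy',s,allow_pickle=True)"
```

```text
t 1.7 lin [0.0169 0.0046 0.001 ] rot [-0.01 -0.01  0.05] F [ 0.2 -0.2  0.4] w 0.002 pos [0.4532 0.0339 0.231 ]
```

View pics/w1.png

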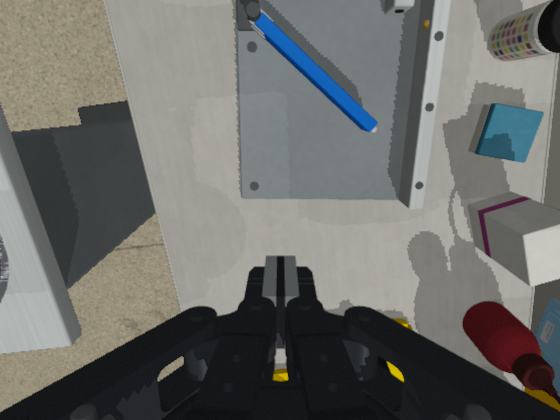

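```bash
python3 - <<'E'
import cv2
im=cv2.imread("pics/w1.png")
cv2.imwrite("pics/c3.png",cv2.resize(im[0:215,225:455],None,fx=3,fy=2.79,interpolation=cv2.INTER_CUBIC))
E
```

```text
(no output)
```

View pics/c3.png

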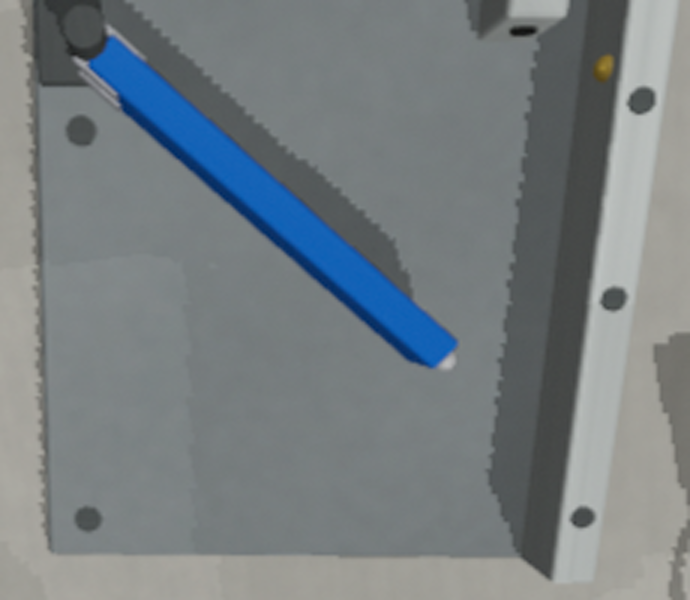

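```bash
python3 - <<'E'
from h import *
np.set_printoptions(precision=4,suppress=True)
c=cam('top'); s=np.load('w1.npy',allow_pickle=True).item(); w=cam('wrist',s)
cw=lambda a:(np.array(a)+.5)/[3,600/215]-.5+[225,0]
P=[(-95,-95,8),(-95,105,8),(95,105,42),(95,-95,42),(80,-95,42),(80,105,42)]
uv=crop([(475,515),(60,467),(100,60),(522,100),(517,133),(98,92)],(185,170))
Pw=[(-95,-95,8),(80,-95,42),(95,-95,42),(80,-95,8)]
uw=cw([(50,552),(555,581),(592,581),(520,557)])
print('wrist only',*fit([(w,Pw,uw)],[.5,.1,-.13]))
j,r=fit([(c,P,uv),(w,Pw,uw)],[.5,.1,-.13]);print('both',j,'\n',r)
np.save('jig.npy',j)
h=pose(*j,(-75,81,44))[0]
e=[back(w,cw(q),.044) for q in [(432,366),(458,342)]]
m=(e[0]+e[1])/2-h; print('gate', j[2]-np.arctan2(m[1],m[0]),np.hypot(m[0],m[1]),e,h)
# hinge post top
print(back(w,cw((85,27)),.044))
E
```

```text
wrist only [ 0.5147  0.0956 -0.1395] [[-0.2971  0.0161]
 [-0.6788  0.0858]
 [ 1.6773  0.2228]
 [-0.04   -0.3011]]
both [ 0.5129  0.0951 -0.1288] 
 [[ 0.816  -0.7463]
 [-0.7186 -0.4771]
 [-0.4331 -0.7564]
 [-0.0636 -0.1978]
 [ 0.2626 -0.5128]
 [-0.9028 -0.9521]
 [-0.887   1.5608]
 [-1.3677  0.0133]
 [ 1.0097  0.0007]
 [-0.6705 -0.3679]]
gate 0.703746919025662 0.14686611679329858 [array([0.5435, 0.073 , 0.044 ]), array([0.552 , 0.0798, 0.044 ])] [0.4489 0.185  0.044 ]
[0.4505 0.1879 0.044 ]
```

```bash
cat >> h.py <<'E'
def gatepose(th,r,d):
    j=np.load('jig.npy'); h=pose(*j,(-75,81,0))[0]; p=pose(h[0],h[1],j[2]-th,(r,-d,0))[0]
    return p[0],p[1],j[2]-th+np.pi/2
E
python3 -c "
from h import *
x,y,yaw=gatepose(.70,105,33);print(x,y,yaw)
plan(x,y,.10,yaw);plan(x,y,.018,yaw)"
```

```text
0.49556719968947793 0.08533670429929384 0.7419825213965385
t 1.75 lin [0.0522 0.0349 0.1311] rot [-0.07 -0.23 40.31] F [-2.2  2.7  0.9] w 0.001 pos [0.4544 0.0374 0.2309]
t 1.75 lin [0.0519 0.0349 0.2131] rot [-0.07 -0.23 40.31] F [-2.2  2.7  0.9] w 0.001 pos [0.4544 0.0374 0.2309]
```

>>> {"op": "apply_moves", "data": {"commands": [{"linear": [0.008,0.005,0.02],"delta_rot": [0,0,6],"fingers": 255},{"linear": [0.016,0.01,0.045],"delta_rot": [0,0,12],"fingers": 255},{"linear": [0.026,0.017,0.075],"delta_rot": [0,0,19],"fingers": 255},{"linear": [0.036,0.024,0.1],"delta_rot": [0,0,26],"fingers": 255},{"linear": [0.045,0.03,0.12],"delta_rot": [0,0,33],"fingers": 255},{"linear": [0.052,0.035,0.131],"delta_rot": [0,0,38],"fingers": 255},{"linear": [0.052,0.035,0.131],"delta_rot": [0,0,40.3],"fingers": 255},{"linear": [0.052,0.035,0.131],"delta_rot": [0,0,40.3],"fingers": 255}]}}

```text
time: 2.55
tool_pos: [0.4939, 0.0783, 0.0992]
tool_rot: [-0.0, 0.933, 0.359, -0.001]
contact_force: [0.2, 0.1, 0.8]
gripper_width: -0.0
```

```bash
python3 -c "
from h import *
x,y,yaw=gatepose(.70,105,33)
plan(x,y,.018,yaw)
save('wrist','w2')"
```

```text
t 2.55 lin [ 0.0061 -0.004   0.0812] rot [-0.08  0.09 -0.48] F [0.2 0.1 0.8] w -0.0 pos [0.4939 0.0783 0.0992]
```

View pics/w2.png

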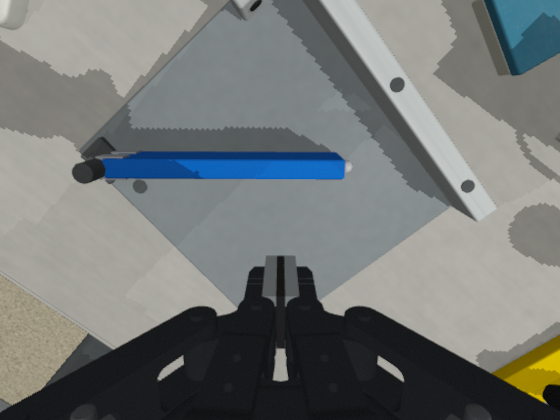

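>>> {"op": "apply_moves", "data": {"commands": [{"linear": [0,0,0.02],"delta_rot": [0,0,0],"fingers": 255},{"linear": [0,-0.004,0.045],"delta_rot": [0,0,0],"fingers": 255},{"linear": [0,-0.004,0.065],"delta_rot": [0,0,0],"fingers": 255},{"linear": [0,-0.004,0.08],"delta_rot": [0,0,0],"fingers": 255},{"linear": [0,-0.004,0.081],"delta_rot": [0,0,0],"fingers": 255},{"linear": [0.004,-0.004,0.081],"delta_rot": [0,0,0],"fingers": 255},{"linear": [0.008,-0.004,0.081],"delta_rot": [0,0,0],"fingers": 255},{"linear": [0.012,-0.004,0.081],"delta_rot": [0,0,0],"fingers": 255}]}}

```text
time: 3.4
tool_pos: [0.5023, 0.0894, 0.0208]
tool_rot: [0.0, 0.934, 0.359, 0.001]
contact_force: [0.1, 0.1, -0.5]
gripper_width: -0.002
```

```bash
python3 -c "
from h import *
for th in np.arange(.7,-.05,-.06):
  x,y,yaw=gatepose(th,105,17);print(round(th,2));plan(x,y,.018,yaw)
"
```

```text
0.7
t 3.4 lin [ 0.0082 -0.0016  0.0028] rot [ 0.1  -0.12 -0.49] F [ 0.1  0.1 -0.5] w -0.002 pos [0.5023 0.0894 0.0208]
0.64
t 3.4 lin [ 0.0146 -0.0008  0.0028] rot [ 0.1  -0.12 -3.93] F [ 0.1  0.1 -0.5] w -0.002 pos [0.5023 0.0894 0.0208]
0.58
t 3.4 lin [ 0.0209 -0.0004  0.0028] rot [ 0.11 -0.12 -7.37] F [ 0.1  0.1 -0.5] w -0.002 pos [0.5023 0.0894 0.0208]
0.52
t 3.4 lin [ 0.0273 -0.0004  0.0028] rot [  0.11  -0.11 -10.81] F [ 0.1  0.1 -0.5] w -0.002 pos [0.5023 0.0894 0.0208]
0.46
t 3.4 lin [ 0.0337 -0.0008  0.0029] rot [  0.11  -0.11 -14.24] F [ 0.1  0.1 -0.5] w -0.002 pos [0.5023 0.0894 0.0208]
0.4
t 3.4 lin [ 0.04   -0.0016  0.0029] rot [  0.12  -0.11 -17.68] F [ 0.1  0.1 -0.5] w -0.002 pos [0.5023 0.0894 0.0208]
0.34
t 3.4 lin [ 0.0463 -0.0027  0.0029] rot [  0.12  -0.1  -21.12] F [ 0.1  0.1 -0.5] w -0.002 pos [0.5023 0.0894 0.0208]
0.28
t 3.4 lin [ 0.0525 -0.0042  0.0029] rot [  0.12  -0.1  -24.56] F [ 0.1  0.1 -0.5] w -0.002 pos [0.5023 0.0894 0.0208]
0.22
t 3.4 lin [ 0.0586 -0.0061  0.0029] rot [  0.13  -0.1  -27.99] F [ 0.1  0.1 -0.5] w -0.002 pos [0.5023 0.0894 0.0208]
0.16
t 3.4 lin [ 0.0646 -0.0083  0.0029] rot [  0.13  -0.09 -31.43] F [ 0.1  0.1 -0.5] w -0.002 pos [0.5023 0.0894 0.0208]
0.1
t 3.4 lin [ 0.0704 -0.0109  0.0029] rot [  0.13  -0.09 -34.87] F [ 0.1  0.1 -0.5] w -0.002 pos [0.5023 0.0894 0.0208]
0.04
t 3.4 lin [ 0.0761 -0.0138  0.0029] rot [  0.14  -0.09 -38.31] F [ 0.1  0.1 -0.5] w -0.002 pos [0.5023 0.0894 0.0208]
-0.02
t 3.4 lin [ 0.0816 -0.0171  0.0029] rot [  0.14  -0.08 -41.74] F [ 0.1  0.1 -0.5] w -0.002 pos [0.5023 0.0894 0.0208]
```

>>> {"op": "apply_moves", "data": {"commands": [{"linear": [0.008,-0.001,0.001],"delta_rot": [0,0,-0.5],"fingers": 255},{"linear": [0.0145,-0.001,0.001],"delta_rot": [0,0,-4],"fingers": 255},{"linear": [0.021,-0.0005,0.001],"delta_rot": [0,0,-7.4],"fingers": 255},{"linear": [0.0273,-0.0005,0.001],"delta_rot": [0,0,-10.8],"fingers": 255},{"linear": [0.0337,-0.001,0.001],"delta_rot": [0,0,-14.2],"fingers": 255},{"linear": [0.04,-0.0015,0.001],"delta_rot": [0,0,-17.7],"fingers": 255},{"linear": [0.0463,-0.0027,0.001],"delta_rot": [0,0,-21.1],"fingers": 255},{"linear": [0.0525,-0.0042,0.001],"delta_rot": [0,0,-24.6],"fingers": 255}]}}

```text
time: 4.2
tool_pos: [0.5379, 0.128, 0.0187]
tool_rot: [0.0, 0.835, 0.55, 0.0]
contact_force: [-0.2, -0.0, -0.1]
gripper_width: 0.004
```

```bash
python3 -c "
from h import *
for th in [.28,.24,.2,.16,.12,.08,.04,.02,0,-.02,-.04]:
  x,y,yaw=gatepose(th,105,17);print(round(th,2));plan(x,y,.019,yaw)
save('wrist','w3')
"
```

```text
0.28
t 4.2 lin [-0.0001  0.0007 -0.0003] rot [ 0.05 -0.02  0.22] F [-0.2 -0.  -0.1] w 0.004 pos [0.5379 0.128  0.0187]
0.24
t 4.2 lin [ 0.0042  0.0013 -0.0003] rot [ 0.05 -0.02 -2.07] F [-0.2 -0.  -0.1] w 0.004 pos [0.5379 0.128  0.0187]
0.2
t 4.2 lin [ 0.0084  0.0018 -0.0003] rot [ 0.05 -0.02 -4.37] F [-0.2 -0.  -0.1] w 0.004 pos [0.5379 0.128  0.0187]
0.16
t 4.2 lin [ 0.0126  0.002  -0.0003] rot [ 0.05 -0.01 -6.66] F [-0.2 -0.  -0.1] w 0.004 pos [0.5379 0.128  0.0187]
0.12
t 4.2 lin [ 0.0169  0.0021 -0.0003] rot [ 0.05 -0.01 -8.95] F [-0.2 -0.  -0.1] w 0.004 pos [0.5379 0.128  0.0187]
0.08
t 4.2 lin [ 0.0211  0.0021 -0.0003] rot [ 5.000e-02 -1.000e-02 -1.124e+01] F [-0.2 -0.  -0.1] w 0.004 pos [0.5379 0.128  0.0187]
0.04
t 4.2 lin [ 0.0254  0.0018 -0.0003] rot [ 5.000e-02 -1.000e-02 -1.353e+01] F [-0.2 -0.  -0.1] w 0.004 pos [0.5379 0.128  0.0187]
0.02
t 4.2 lin [ 0.0275  0.0017 -0.0003] rot [ 5.000e-02 -1.000e-02 -1.468e+01] F [-0.2 -0.  -0.1] w 0.004 pos [0.5379 0.128  0.0187]
0
t 4.2 lin [ 0.0296  0.0014 -0.0003] rot [ 5.000e-02 -1.000e-02 -1.582e+01] F [-0.2 -0.  -0.1] w 0.004 pos [0.5379 0.128  0.0187]
-0.02
t 4.2 lin [ 0.0317  0.0012 -0.0003] rot [ 5.000e-02 -1.000e-02 -1.697e+01] F [-0.2 -0.  -0.1] w 0.004 pos [0.5379 0.128  0.0187]
-0.04
t 4.2 lin [ 0.0338  0.0009 -0.0003] rot [ 5.000e-02 -1.000e-02 -1.812e+01] F [-0.2 -0.  -0.1] w 0.004 pos [0.5379 0.128  0.0187]
```

View pics/w3.png

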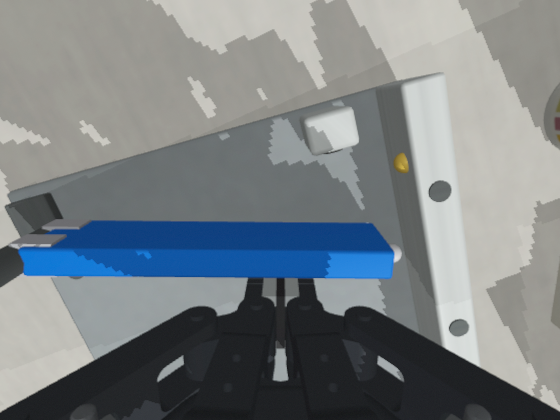

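Working: the gate is swung to about 0.28 rad, the fingers behind it at column 280. Continue up to the catch.

>>> {"op": "apply_moves", "data": {"commands": [{"linear": [0.0042,0.001,0],"delta_rot": [0,0,-2],"fingers": 255},{"linear": [0.0084,0.0015,0],"delta_rot": [0,0,-4.4],"fingers": 255},{"linear": [0.0126,0.002,0],"delta_rot": [0,0,-6.7],"fingers": 255},{"linear": [0.0169,0.002,0],"delta_rot": [0,0,-9],"fingers": 255},{"linear": [0.0211,0.002,0],"delta_rot": [0,0,-11.2],"fingers": 255},{"linear": [0.0254,0.002,0],"delta_rot": [0,0,-13.5],"fingers": 255},{"linear": [0.0275,0.0015,0],"delta_rot": [0,0,-15],"fingers": 255},{"linear": [0.0285,0.0015,0],"delta_rot": [0,0,-15.8],"fingers": 255}]}}

```text
time: 5.05
tool_pos: [0.5499, 0.152, 0.0184]
tool_rot: [0.001, 0.752, 0.659, -0.001]
contact_force: [-0.9, -3.0, 1.1]
gripper_width: -0.003
```

```bash
python3 -c "
from h import *
x,y,yaw=gatepose(0,105,17);plan(x,y,.019,yaw)
save('wrist','w4')
"
```

```text
t 5.05 lin [ 0.0027  0.0007 -0.0006] rot [-0.    0.14 -0.14] F [-0.9 -3.   1.1] w -0.003 pos [0.5499 0.152  0.0184]
```

View pics/w4.png

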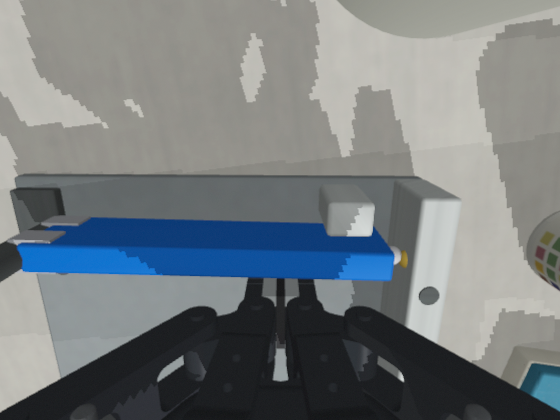

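>>> {"op": "apply_moves", "data": {"commands": [{"linear": [0.001,0,0],"delta_rot": [0,0,0],"fingers": 255},{"linear": [0.002,0,0],"delta_rot": [0,0,0],"fingers": 255},{"linear": [0.003,0,0],"delta_rot": [0,0,0],"fingers": 255},{"linear": [0.0035,0,0],"delta_rot": [0,0,0],"fingers": 255},{"linear": [0.004,0,0],"delta_rot": [0,0,0],"fingers": 255},{"linear": [0.004,0,0],"delta_rot": [0,0,0],"fingers": 255},{"linear": [0.004,0,0],"delta_rot": [0,0,0],"fingers": 255},{"linear": [0.004,0,0],"delta_rot": [0,0,0],"fingers": 255}]}}

```text
time: 5.9
tool_pos: [0.5501, 0.1546, 0.0184]
tool_rot: [0.002, 0.752, 0.659, -0.002]
contact_force: [-1.4, -10.7, 2.4]
gripper_width: 0.004
```

>>> {"op": "apply_moves", "data": {"commands": [{"linear": [0.001,0,0],"delta_rot": [0,0,0],"fingers": 255},{"linear": [0.002,0,0],"delta_rot": [0,0,0],"fingers": 255},{"linear": [0.002,0,0],"delta_rot": [0,0,0],"fingers": 255},{"linear": [0.002,0,0],"delta_rot": [0,0,0],"fingers": 255},{"linear": [0.002,0,0],"delta_rot": [0,0,0],"fingers": 255},{"linear": [0.002,0,0],"delta_rot": [0,0,0],"fingers": 255},{"linear": [0.002,0,0],"delta_rot": [0,0,0],"fingers": 255},{"linear": [0.002,0,0],"delta_rot": [0,0,0],"fingers": 255}]}}

```text
time: 6.7
tool_pos: [0.5501, 0.1547, 0.0184]
tool_rot: [0.003, 0.752, 0.659, -0.004]
contact_force: [-2.9, -17.4, 5.3]
gripper_width: 0.001
```

```bash
python3 -c "
from h import *
x,y,yaw=gatepose(0,105,17);plan(x,y,.019,yaw)
save('wrist','w5')
"
```

```text
t 6.7 lin [ 0.      0.0007 -0.0006] rot [-0.06  0.51 -0.16] F [ -2.9 -17.4   5.3] w 0.001 pos [0.5501 0.1547 0.0184]
```

View pics/w5.png

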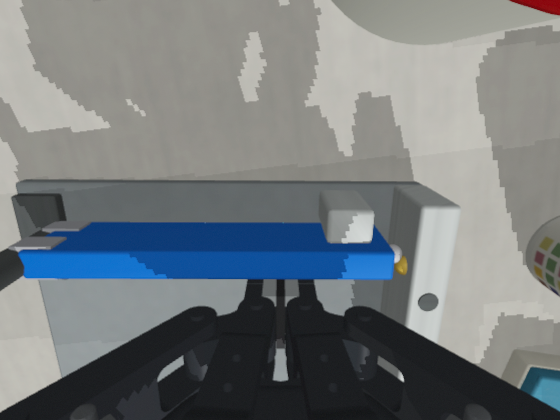

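>>> {"op": "apply_moves", "data": {"commands": [{"linear": [-0.005,0,0],"delta_rot": [0,0,0],"fingers": 255},{"linear": [-0.015,0,0],"delta_rot": [0,0,0],"fingers": 255},{"linear": [-0.03,0,-0.005],"delta_rot": [0,0,0],"fingers": 255},{"linear": [-0.05,0,-0.03],"delta_rot": [0,0,0],"fingers": 255},{"linear": [-0.075,0,-0.07],"delta_rot": [0,0,0],"fingers": 200},{"linear": [-0.1,0,-0.11],"delta_rot": [0,0,0],"fingers": 100},{"linear": [-0.12,0,-0.15],"delta_rot": [0,0,0],"fingers": 0},{"linear": [-0.12,0,-0.16],"delta_rot": [0,0,0],"fingers": 0}]}}

```text
time: 7.55
tool_pos: [0.5373, 0.0376, 0.1848]
tool_rot: [0.004, 0.753, 0.658, 0.003]
contact_force: [0.1, 0.5, 0.6]
gripper_width: 0.678
```

```bash
python3 -c "
from h import *
plan(.53,-.21,.23,2.196)
s,_=save('wrist','w6');np.save('w6.npy',s,allow_pickle=True)
"
```

```text
t 7.55 lin [-0.2463  0.0266 -0.0451] rot [  0.56   0.2  -43.57] F [0.1 0.5 0.6] w 0.678 pos [0.5373 0.0376 0.1848]
```

View pics/w6.png

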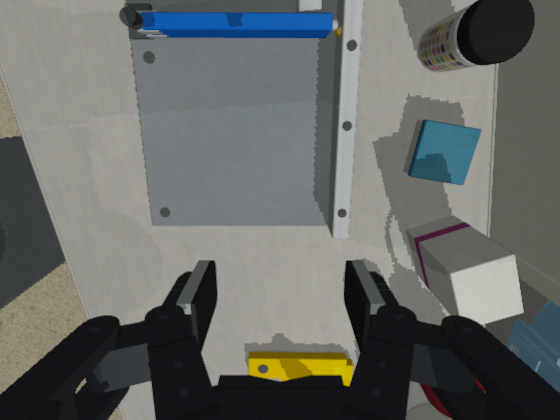

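```bash
python3 - <<'E'
import cv2
im=cv2.imread("pics/w6.png")
cv2.imwrite("pics/c6.png",cv2.resize(im[0:240,110:370],None,fx=2.5,fy=2.5,interpolation=cv2.INTER_CUBIC))
cv2.imwrite("pics/c6b.png",cv2.resize(im[0:70,110:370],None,fx=3,fy=3,interpolation=cv2.INTER_CUBIC))
E
```

```text
(no output)
```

View pics/c6.png

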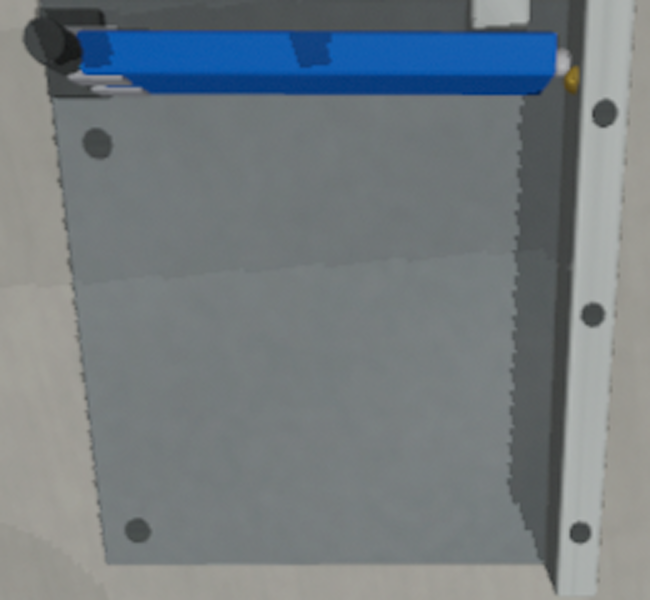

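View pics/c6b.png

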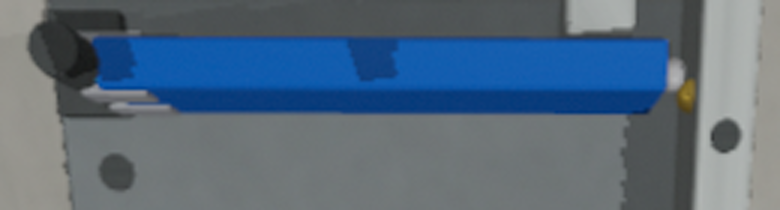

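```bash
python3 - <<'E'
from h import *
np.set_printoptions(precision=4,suppress=True)
c=cam('top'); s=np.load('w6.npy',allow_pickle=True).item(); w=cam('wrist',s)
o=(110,0)
P=[(-95,-95,8),(-95,105,8),(95,105,42),(95,-95,42),(80,-95,42),(80,105,42)]
uv=crop([(475,515),(60,467),(100,60),(522,100),(517,133),(98,92)],(185,170))
Pw=[(-95,-95,8),(80,-95,42),(95,-95,42),(80,-95,8),(72,75,44),(72,87,44)]
uw=crop([(107,563),(558,595),(597,595),(545,563),(556,75),(556,31)],o,2.5)
print('nogate',*fit([(w,Pw[:4],uw[:4])],[.5,.1,-.13]))
print('all',*fit([(w,Pw,uw)],[.5,.1,-.13]))
print('both',fit([(w,Pw,uw),(c,P,uv)],[.5,.1,-.13])[0])
a,b=[back(w,crop(q,(110,0),3),.044) for q in [(100,38),(668,38)]]
print('gate yaw',np.arctan2(*(b-a)[[1,0]]))
a,b=[back(w,crop(q,(110,0),2.5),.008) for q in [(107,563),(545,563)]]
print('base yaw',np.arctan2(*(b-a)[[1,0]]))
E
```

```text
nogate [ 0.515   0.0957 -0.1382] [[-0.772   0.0692]
 [ 0.0157  0.0435]
 [ 0.9748  0.0275]
 [-0.1729 -0.0306]]
all [ 0.514   0.0947 -0.1314] [[-0.7637  1.7422]
 [-0.2239  0.645 ]
 [ 0.7328  0.5244]
 [-0.3869  0.5199]
 [-0.0846 -0.8585]
 [ 0.5913 -1.307 ]]
both [ 0.5137  0.0946 -0.1309]
gate yaw -0.13278207940386277
base yaw -0.13875569437191873
```

>>> {"op": "apply_moves", "data": {"commands": [{"linear": [-0.025,0.003,-0.01],"delta_rot": [0,0,-4],"fingers": 0},{"linear": [-0.06,0.007,-0.02],"delta_rot": [0,0,-11],"fingers": 0},{"linear": [-0.1,0.011,-0.03],"delta_rot": [0,0,-18],"fingers": 0},{"linear": [-0.14,0.016,-0.04],"delta_rot": [0,0,-25],"fingers": 0},{"linear": [-0.18,0.02,-0.045],"delta_rot": [0,0,-32],"fingers": 0},{"linear": [-0.22,0.024,-0.045],"delta_rot": [0,0,-39],"fingers": 0},{"linear": [-0.246,0.026,-0.045],"delta_rot": [0,0,-43.5],"fingers": 0},{"linear": [-0.246,0.026,-0.045],"delta_rot": [0,0,-43.5],"fingers": 0}]}}

```text
time: 8.4
tool_pos: [0.527, -0.2094, 0.2212]
tool_rot: [-0.001, 0.456, 0.89, -0.0]
contact_force: [0.2, 0.9, -0.1]
gripper_width: 1.001
```

```bash
python3 -c "
from h import *
np.save('jig.npy',[.514,.0947,-.132])
plan(.538,-.21,.23,2.196)
s,_=save('wrist','w7');np.save('w7.npy',s,allow_pickle=True)
"
```

```text
t 8.4 lin [-0.0069  0.0086 -0.0088] rot [-0.08 -0.14 -0.07] F [ 0.2  0.9 -0.1] w 1.001 pos [ 0.527  -0.2094  0.2212]
```

View pics/w7.png

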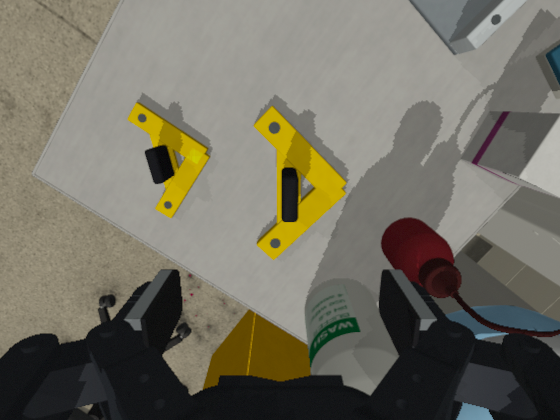

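```bash
python3 - <<'E'
import cv2
im=cv2.imread("pics/w7.png")
cv2.imwrite("pics/c7.png",cv2.resize(im[95:265,240:360],None,fx=3.5,fy=3.5,interpolation=cv2.INTER_CUBIC))
E
```

```text
(no output)
```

View pics/c7.png

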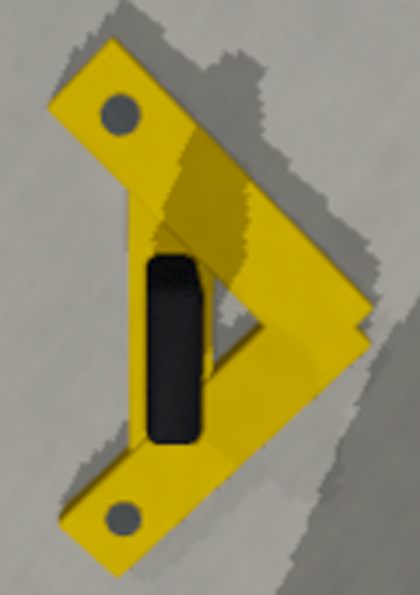

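```bash
python3 - <<'E'
from h import *
np.set_printoptions(precision=4,suppress=True)
c=cam('top'); s=np.load('w7.npy',allow_pickle=True).item(); w=cam('wrist',s)
Pw=[(-72,48,12),(-72,20,12),(40,48,12),(48,40,12),(48,-72,12),(20,-72,12)]
uw=crop([(112,38),(50,105),(373,308),(372,343),(120,577),(60,520)],(240,95),3.5)
v,r=fit([(w,Pw,uw)],[.53,-.21,-.16]);print(v,r)
P=[(48,-72,12),(20,-72,12),(-72,48,12),(-72,20,12)]
uv=crop([(337,90),(330,150),(55,305),(115,313)],(340,180))
v2,_=fit([(w,Pw,uw),(c,P,uv)],[.53,-.21,-.16]);print(v2)
np.save('sq.npy',v)
print((proj(w,pose(*v,(0,0,59)))-[240,95]+.5)*3.5)
yaw=v[2]+np.pi/4+np.pi/2
plan(v[0],v[1],.12,yaw);plan(v[0],v[1],.023,yaw)
E
```

```text
[ 0.5404 -0.2123 -0.158 ] [[ 0.3399 -1.3578]
 [-1.4157  0.1504]
 [ 1.4406 -0.3775]
 [ 1.1389 -0.0034]
 [-0.4076  0.8955]
 [-1.1105  1.1146]]
[ 0.54   -0.2121 -0.1605]
[[176.5071 367.6557]]
t 8.45 lin [-0.0118  0.0082  0.1013] rot [-0.05 -0.18 -0.19] F [ 0.1 -0.4  0.4] w 1.003 pos [ 0.5271 -0.2078  0.2213]
t 8.45 lin [-0.0121  0.0083  0.1983] rot [-0.05 -0.18 -0.19] F [ 0.1 -0.4  0.4] w 1.003 pos [ 0.5271 -0.2078  0.2213]
```

>>> {"op": "apply_moves", "data": {"commands": [{"linear": [-0.006,0.004,0.02],"delta_rot": [0,0,0],"fingers": 0},{"linear": [-0.012,0.008,0.05],"delta_rot": [0,0,0],"fingers": 0},{"linear": [-0.012,0.008,0.085],"delta_rot": [0,0,0],"fingers": 0},{"linear": [-0.012,0.008,0.12],"delta_rot": [0,0,0],"fingers": 0},{"linear": [-0.012,0.008,0.15],"delta_rot": [0,0,0],"fingers": 0},{"linear": [-0.012,0.008,0.18],"delta_rot": [0,0,0],"fingers": 0},{"linear": [-0.012,0.008,0.197],"delta_rot": [0,0,0],"fingers": 0},{"linear": [-0.012,0.008,0.199],"delta_rot": [0,0,0],"fingers": 0}]}}

```text
time: 9.25
tool_pos: [0.5388, -0.2091, 0.0201]
tool_rot: [-0.004, 0.454, 0.891, 0.0]
contact_force: [-0.1, 0.6, -1.2]
gripper_width: 1.002
```

```bash
python3 - <<'E'
from h import *
v=np.load('sq.npy')
plan(v[0],v[1],.022,v[2]+np.pi*.75)
save('wrist','w8')
E
```

```text
t 9.25 lin [-0.0035 -0.0006 -0.0019] rot [-0.17 -0.43  0.02] F [-0.1  0.6 -1.2] w 1.002 pos [ 0.5388 -0.2091  0.0201]
```

View pics/w8.png

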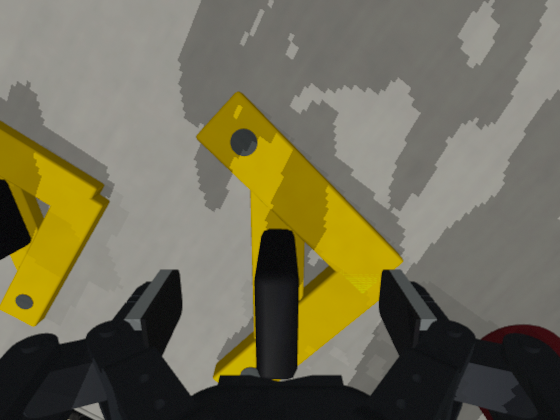

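>>> {"op": "apply_moves", "data": {"commands": [{"linear": [-0.003,0,-0.001],"delta_rot": [0,0,0],"fingers": 0},{"linear": [-0.003,0,-0.001],"delta_rot": [0,0,0],"fingers": 100},{"linear": [-0.003,0,-0.001],"delta_rot": [0,0,0],"fingers": 180},{"linear": [-0.003,0,-0.001],"delta_rot": [0,0,0],"fingers": 255},{"linear": [-0.003,0,-0.001],"delta_rot": [0,0,0],"fingers": 255},{"linear": [-0.003,0,-0.001],"delta_rot": [0,0,0],"fingers": 255},{"linear": [-0.003,0,-0.001],"delta_rot": [0,0,0],"fingers": 255},{"linear": [-0.003,0,-0.001],"delta_rot": [0,0,0],"fingers": 255}]}}

```text
time: 10.1
tool_pos: [0.5434, -0.2151, 0.0258]
tool_rot: [0.0, 0.455, 0.891, -0.0]
contact_force: [-0.2, -0.2, 2.8]
gripper_width: 0.175
```

```bash
python3 - <<'E'
from h import *
v=np.load('sq.npy')
plan(v[0],v[1],.022,v[2]+np.pi*.75)
E
```

```text
t 10.1 lin [ 0.0041 -0.0009  0.0038] rot [ 0.    0.04 -0.04] F [-0.2 -0.2  2.8] w 0.175 pos [ 0.5434 -0.2151  0.0258]
```

>>> {"op": "apply_moves", "data": {"commands": [{"linear": [0,0,-0.01],"delta_rot": [0,0,0],"fingers": 255},{"linear": [0,0,-0.02],"delta_rot": [0,0,0],"fingers": 255},{"linear": [0,0,-0.035],"delta_rot": [0,0,0],"fingers": 255},{"linear": [0,0,-0.055],"delta_rot": [0,0,0],"fingers": 255},{"linear": [0,0,-0.075],"delta_rot": [0,0,0],"fingers": 255},{"linear": [0,0,-0.09],"delta_rot": [0,0,0],"fingers": 255},{"linear": [0,0,-0.095],"delta_rot": [0,0,0],"fingers": 255},{"linear": [0,0,-0.095],"delta_rot": [0,0,0],"fingers": 255}]}}

```text
time: 10.9
tool_pos: [0.5438, -0.215, 0.1216]
tool_rot: [0.001, 0.455, 0.891, -0.0]
contact_force: [0.3, -0.0, -2.9]
gripper_width: 0.177
```

```bash
python3 - <<'E'
from h import *
v=np.load('sq.npy')
plan(v[0],v[1],.022,v[2]+np.pi*.75)
s,_=save('wrist','w9');np.save('w9.npy',s,allow_pickle=True)
j=np.load('jig.npy'); p=pose(*j,(14,9,0))[0]; print(p); plan(p[0],p[1],.12,j[2]+np.pi*.75)
E
```

```text
t 10.9 lin [ 0.0044 -0.0013  0.0995] rot [ 0.05  0.11 -0.03] F [ 0.3 -0.  -2.9] w 0.177 pos [ 0.5438 -0.215   0.1216]
[0.52906276 0.10177907 0.        ]
t 10.95 lin [0.2645 0.1742 0.0003] rot [-0.   -0.   -1.52] F [ 0.1  0.9 -3.5] w 0.178 pos [ 0.5431 -0.2147  0.1203]
```

View pics/w9.png

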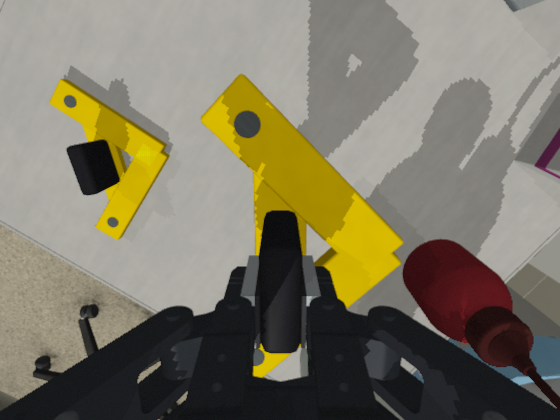

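```bash
python3 - <<'E'
from h import *
s=np.load('w9.npy',allow_pickle=True).item(); w=cam('wrist',s)
P=np.array([(-72,48,12),(-72,20,12),(40,48,12),(48,40,12)],float); uv=np.array([(241,74),(202,120),(403,242),(401,262)],float)
for zo in [.0938,.0958,.098]:
    f=P+[0,0,zo*1000]
    v,r=fit([(w,f,uv)],[.54,-.21,-.16]); 
    R0=q2R(s['tool_rot']); d=R0.T@(np.array([v[0],v[1],zo])-s['tool_pos'])
    print(zo,v,'in tool',np.round(d*1000,2),'tool yaw-sq yaw-135', np.degrees(2*np.arctan2(s['tool_rot'][2],s['tool_rot'][1])-v[2])-135,'\n',np.round(r,2))
E
```

```text
0.0938 [ 0.5423594  -0.21267361 -0.15992178] in tool [ 2.77  0.2  27.75] tool yaw-sq yaw-135 0.07760753138472865 
 [[ 0.05 -1.05]
 [-3.52  0.14]
 [ 0.85  0.43]
 [ 0.41  0.84]]
0.0958 [ 0.54210115 -0.21263175 -0.16156611] in tool [2.950e+00 2.000e-02 2.575e+01] tool yaw-sq yaw-135 0.17182043154556936 
 [[-0.58 -1.97]
 [-4.76 -0.21]
 [ 1.91  1.86]
 [ 1.39  2.47]]
0.098 [ 0.54182702 -0.21298885 -0.16881198] in tool [ 2.82 -0.41 23.55] tool yaw-sq yaw-135 0.5869779733868086 
 [[-0.72 -2.39]
 [-5.85 -0.28]
 [ 2.56  4.73]
 [ 1.83  5.51]]
```

```bash
cat >> h.py <<'E'
def sqplan(jx,jy,under,off=(.003,0,.026)):
    j=np.load('jig.npy'); yaw=j[2]+np.pi*.75; p=pose(*j,(jx,jy,0))[0]
    t=np.array([np.cos(yaw),np.sin(yaw)]); return plan(p[0]-off[0]*t[0],p[1]-off[0]*t[1],under+off[2],yaw)
E
python3 -c "
from h import *
sqplan(16,11,.085);sqplan(16,11,.01)"
```

```text
t 10.95 lin [0.2616 0.1771 0.0093] rot [-0.   -0.   -1.52] F [ 0.1  0.9 -3.5] w 0.178 pos [ 0.5431 -0.2147  0.1203]
t 10.95 lin [0.2616 0.1771 0.0843] rot [-0.   -0.   -1.52] F [ 0.1  0.9 -3.5] w 0.178 pos [ 0.5431 -0.2147  0.1203]
```

>>> {"op": "apply_moves", "data": {"commands": [{"linear": [0.017,0.011,0],"delta_rot": [0,0,-0.2],"fingers": 255},{"linear": [0.05,0.034,0],"delta_rot": [0,0,-0.4],"fingers": 255},{"linear": [0.09,0.061,0],"delta_rot": [0,0,-0.6],"fingers": 255},{"linear": [0.13,0.088,0],"delta_rot": [0,0,-0.8],"fingers": 255},{"linear": [0.17,0.115,0],"delta_rot": [0,0,-1],"fingers": 255},{"linear": [0.21,0.142,0],"delta_rot": [0,0,-1.2],"fingers": 255},{"linear": [0.245,0.166,0.005],"delta_rot": [0,0,-1.4],"fingers": 255},{"linear": [0.261,0.177,0.009],"delta_rot": [0,0,-1.5],"fingers": 255}]}}

```text
time: 11.75
tool_pos: [0.5319, 0.1037, 0.1096]
tool_rot: [-0.001, 0.442, 0.897, -0.0]
contact_force: [-0.8, -0.7, -3.2]
gripper_width: 0.179
```

```bash
python3 -c "
from h import *
sqplan(16,11,.01)
s,_=save('wrist','w10');np.save('w10.npy',s,allow_pickle=True)"
```

```text
t 11.75 lin [-0.003  -0.0005  0.0736] rot [-0.09 -0.14  0.16] F [-0.8 -0.7 -3.2] w 0.179 pos [0.5319 0.1037 0.1096]
```

View pics/w10.png

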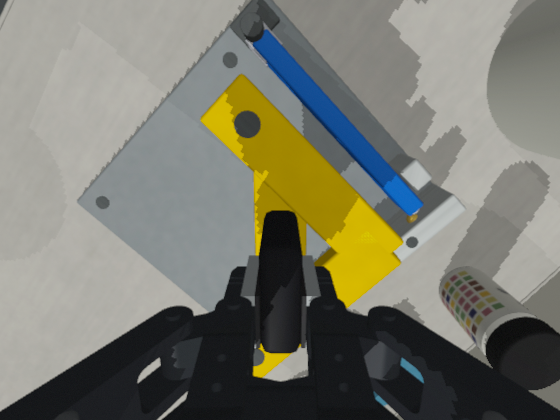

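>>> {"op": "apply_moves", "data": {"commands": [{"linear": [-0.003,-0.002,0.01],"delta_rot": [0,0,0],"fingers": 255},{"linear": [-0.003,-0.002,0.025],"delta_rot": [0,0,0],"fingers": 255},{"linear": [-0.003,-0.002,0.04],"delta_rot": [0,0,0],"fingers": 255},{"linear": [-0.003,-0.002,0.05],"delta_rot": [0,0,0],"fingers": 255},{"linear": [-0.003,-0.002,0.058],"delta_rot": [0,0,0],"fingers": 255},{"linear": [-0.003,-0.002,0.063],"delta_rot": [0,0,0],"fingers": 255},{"linear": [-0.003,-0.002,0.066],"delta_rot": [0,0,0],"fingers": 255},{"linear": [-0.003,-0.002,0.068],"delta_rot": [0,0,0],"fingers": 255}]}}

```text
time: 12.6
tool_pos: [0.5341, 0.0968, 0.0434]
tool_rot: [0.0, 0.443, 0.897, 0.0]
contact_force: [0.3, 1.2, -2.4]
gripper_width: 0.178
```

```bash
python3 -c "
from h import *
sqplan(16,11,.008)
s,_=save('wrist','w11');np.save('w11.npy',s,allow_pickle=True)"
```

```text
t 12.6 lin [0.004  0.0019 0.0094] rot [ 0.03  0.02 -0.03] F [ 0.3  1.2 -2.4] w 0.178 pos [0.5341 0.0968 0.0434]
```

View pics/w11.png

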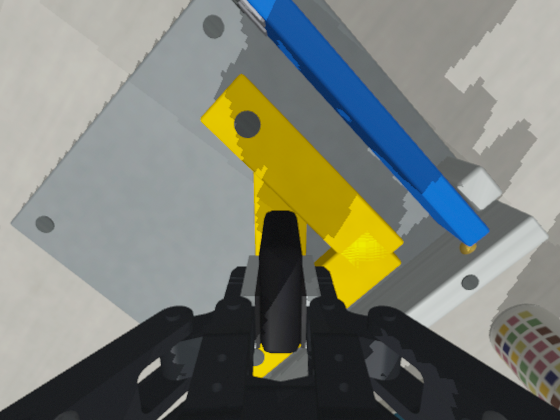

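>>> {"op": "apply_moves", "data": {"commands": [{"linear": [0.002,0.001,0.002],"delta_rot": [0,0,0],"fingers": 255},{"linear": [0.004,0.002,0.004],"delta_rot": [0,0,0],"fingers": 255},{"linear": [0.004,0.002,0.006],"delta_rot": [0,0,0],"fingers": 255},{"linear": [0.004,0.002,0.008],"delta_rot": [0,0,0],"fingers": 255},{"linear": [0.004,0.002,0.009],"delta_rot": [0,0,0],"fingers": 255},{"linear": [0.004,0.002,0.01],"delta_rot": [0,0,0],"fingers": 255},{"linear": [0.004,0.002,0.01],"delta_rot": [0,0,0],"fingers": 255},{"linear": [0.004,0.002,0.01],"delta_rot": [0,0,0],"fingers": 255}]}}

```text
time: 13.45
tool_pos: [0.533, 0.1013, 0.0338]
tool_rot: [0.0, 0.443, 0.897, 0.0]
contact_force: [-3.1, -0.6, 2.1]
gripper_width: 0.178
```

```bash
python3 -c "
from h import *
sqplan(16,11,.008);sqplan(32,27,.008)"
```

```text
t 13.45 lin [-0.0002 -0.     -0.0002] rot [ 0.   -0.   -0.03] F [-3.1 -0.6  2.1] w 0.178 pos [0.533  0.1013 0.0338]
t 13.45 lin [-0.0002  0.0226 -0.0002] rot [ 0.   -0.   -0.03] F [-3.1 -0.6  2.1] w 0.178 pos [0.533  0.1013 0.0338]
```

>>> {"op": "apply_moves", "data": {"commands": [{"linear": [0,0.003,0],"delta_rot": [0,0,0],"fingers": 255},{"linear": [0,0.006,0],"delta_rot": [0,0,0],"fingers": 255},{"linear": [0,0.009,0],"delta_rot": [0,0,0],"fingers": 255},{"linear": [0,0.012,0],"delta_rot": [0,0,0],"fingers": 255},{"linear": [0,0.014,0],"delta_rot": [0,0,0],"fingers": 255},{"linear": [0,0.016,0],"delta_rot": [0,0,0],"fingers": 255},{"linear": [0,0.018,0],"delta_rot": [0,0,0],"fingers": 255},{"linear": [0,0.019,0],"delta_rot": [0,0,0],"fingers": 255}]}}

```text
time: 14.25
tool_pos: [0.5484, 0.1128, 0.0337]
tool_rot: [0.0, 0.443, 0.897, -0.0]
contact_force: [-4.3, -2.9, 6.6]
gripper_width: 0.179
```

```bash
python3 -c "
from h import *
sqplan(32,27,.008)
s,_=save('wrist','w12');np.save('w12.npy',s,allow_pickle=True)"
```

```text
t 14.25 lin [ 0.      0.0034 -0.0003] rot [-0.01  0.03 -0.01] F [-4.3 -2.9  6.6] w 0.179 pos [0.5484 0.1128 0.0337]
```

View pics/w12.png

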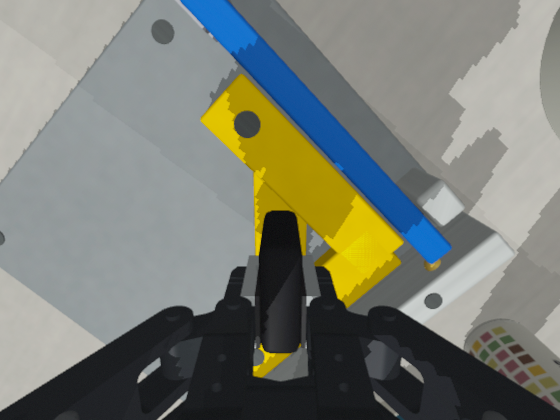

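>>> {"op": "apply_moves", "data": {"commands": [{"linear": [0,0.001,0],"delta_rot": [0,0,0],"fingers": 255},{"linear": [0,0.002,0],"delta_rot": [0,0,0],"fingers": 255},{"linear": [0,0.003,0],"delta_rot": [0,0,0],"fingers": 255},{"linear": [0,0.004,0],"delta_rot": [0,0,0],"fingers": 255},{"linear": [0,0.005,0],"delta_rot": [0,0,0],"fingers": 255},{"linear": [0,0.006,0],"delta_rot": [0,0,0],"fingers": 255},{"linear": [0,0.006,0],"delta_rot": [0,0,0],"fingers": 255},{"linear": [0,0.006,0],"delta_rot": [0,0,0],"fingers": 255}]}}

```text
time: 15.1
tool_pos: [0.5507, 0.1143, 0.034]
tool_rot: [-0.002, 0.443, 0.897, -0.004]
contact_force: [-15.7, -11.0, 17.1]
gripper_width: 0.18
```

```bash
cat >> h.py <<'E'
def fj():
    s=state();j=np.load('jig.npy');c,n=np.cos(j[2]),np.sin(j[2]);F=s['contact_force'];p=s['tool_pos']-[j[0],j[1],0]
    print('F jig',c*F[0]+n*F[1],-n*F[0]+c*F[1],F[2],'tcp jig mm',1000*(c*p[0]+n*p[1]),1000*(-n*p[0]+c*p[1]),p[2]*1000,'T',s['ft_torque'])
E
python3 -c "
from h import *
sqplan(32,27,.008);fj()
s,_=save('wrist','w13');np.save('w13.npy',s,allow_pickle=True)"
```

```text
t 15.1 lin [0.0002 0.0007 0.    ] rot [-0.5  -0.02  0.03] F [-15.7 -11.   17.1] w 0.18 pos [0.5507 0.1143 0.034 ]
F jig -14.157325328943935 -13.018194855619608 17.125372586448954 tcp jig mm 33.75382938673154 24.27069134992174 34.047369649884054 T [-1.6377907   2.2484583   0.03449111]
```

View pics/w13.png

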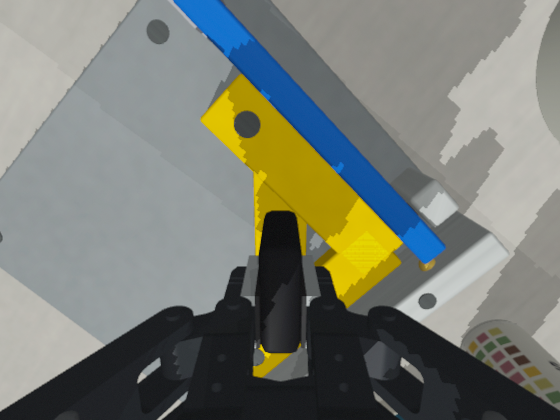

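>>> {"op": "apply_moves", "data": {"commands": [{"linear": [0,0,-0.0005],"delta_rot": [-0.2,0,0],"fingers": 255},{"linear": [0,0,-0.001],"delta_rot": [-0.4,0,0],"fingers": 255},{"linear": [-0.0005,0.0005,-0.001],"delta_rot": [-0.6,0,0],"fingers": 255},{"linear": [-0.001,0.001,-0.001],"delta_rot": [-0.6,0,0],"fingers": 255},{"linear": [-0.0015,0.0015,-0.001],"delta_rot": [-0.6,0,0],"fingers": 255},{"linear": [-0.002,0.002,-0.001],"delta_rot": [-0.6,0,0],"fingers": 255},{"linear": [-0.002,0.002,-0.001],"delta_rot": [-0.6,0,0],"fingers": 255},{"linear": [-0.002,0.002,-0.001],"delta_rot": [-0.6,0,0],"fingers": 255}]}}

```text
time: 15.95
tool_pos: [0.5508, 0.1144, 0.0339]
tool_rot: [-0.003, 0.443, 0.897, -0.0]
contact_force: [-21.0, -9.1, 18.1]
gripper_width: 0.175
```

```bash
python3 -c "
from h import *
sqplan(32,27,.008);fj()"
```

```text
t 15.95 lin [ 0.0002  0.0005 -0.0001] rot [-0.17 -0.27  0.01] F [-21.   -9.1  18.1] w 0.175 pos [0.5508 0.1144 0.0339]
F jig -19.57900488700883 -11.761601475168195 18.149564944341964 tcp jig mm 33.917571917521045 24.376243940923747 33.89323776986042 T [-1.67712146  3.21630669 -0.08928471]
```

>>> {"op": "apply_moves", "data": {"commands": [{"linear": [0.0005,0.0005,-0.0005],"delta_rot": [0,0,0],"fingers": 255},{"linear": [0.001,0.001,-0.001],"delta_rot": [-0.1,-0.1,0],"fingers": 255},{"linear": [0.0015,0.0015,-0.001],"delta_rot": [-0.2,-0.2,0],"fingers": 255},{"linear": [0.002,0.002,-0.001],"delta_rot": [-0.2,-0.2,0],"fingers": 255},{"linear": [0.002,0.002,-0.001],"delta_rot": [-0.2,-0.2,0],"fingers": 255},{"linear": [0.002,0.002,-0.001],"delta_rot": [-0.2,-0.2,0],"fingers": 255},{"linear": [0.002,0.002,-0.001],"delta_rot": [-0.2,-0.2,0],"fingers": 255},{"linear": [0.002,0.002,-0.001],"delta_rot": [-0.2,-0.2,0],"fingers": 255}]}}

```text
time: 16.75
tool_pos: [0.5509, 0.1146, 0.0339]
tool_rot: [0.0, 0.443, 0.897, -0.002]
contact_force: [-19.2, -18.0, 14.3]
gripper_width: 0.177
```

```bash
python3 -c "
from h import *
sqplan(32,27,.008);fj()
s,im=save('wrist','w14')
cv2.imwrite('pics/c14.png',cv2.resize(cv2.cvtColor(im,cv2.COLOR_RGB2BGR)[60:320,190:480],None,fx=2.3,fy=2.3,interpolation=cv2.INTER_CUBIC))"
```

```text
t 16.75 lin [ 0.0001  0.0003 -0.0001] rot [-0.18  0.13  0.01] F [-19.2 -18.   14.3] w 0.177 pos [0.5509 0.1146 0.0339]
F jig -16.707283005938237 -20.36998275901869 14.277215983303488 tcp jig mm 34.00262360283953 24.5714173076852 33.909753935810414 T [-2.83241924  3.11468292 -0.1892841 ]
```

View pics/c14.png

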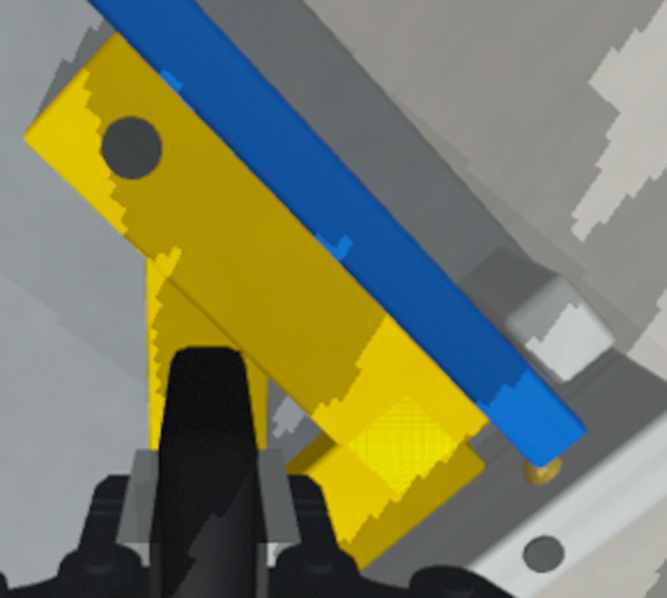

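>>> {"op": "apply_moves", "data": {"commands": [{"linear": [0,0,0],"delta_rot": [0,0,0],"fingers": 255},{"linear": [0,0,0],"delta_rot": [0,0,0],"fingers": 255},{"linear": [0,0,0],"delta_rot": [0,0,0],"fingers": 255},{"linear": [0,0,0],"delta_rot": [0,0,0],"fingers": 255},{"linear": [0,0,0],"delta_rot": [0,0,0],"fingers": 255},{"linear": [0,0,0],"delta_rot": [0,0,0],"fingers": 255},{"linear": [0,0,0],"delta_rot": [0,0,0],"fingers": 255},{"linear": [0,0,0],"delta_rot": [0,0,0],"fingers": 255}]}}

```text
time: 17.6
tool_pos: [0.551, 0.1146, 0.0339]
tool_rot: [0.0, 0.443, 0.897, -0.002]
contact_force: [-18.5, -19.4, 14.4]
gripper_width: 0.176
```

```bash
python3 -c "
from h import *
sqplan(32,27,.008);fj()
s,im=save('scene','s2')
a=cv2.cvtColor(im,cv2.COLOR_RGB2BGR)
cv2.imwrite('pics/s2c.png',cv2.resize(a[150:390,110:400],None,fx=2.4,fy=2.4,interpolation=cv2.INTER_CUBIC))"
```

```text
t 17.6 lin [ 0.0001  0.0003 -0.0001] rot [-0.18  0.13  0.01] F [-18.5 -19.4  14.4] w 0.176 pos [0.551  0.1146 0.0339]
F jig -15.8043151906021 -21.668796544016658 14.398286737565764 tcp jig mm 34.0175731798532 24.570014438038037 33.90857880472538 T [-2.85088181  3.1046611  -0.21195087]
```

View pics/s2c.png

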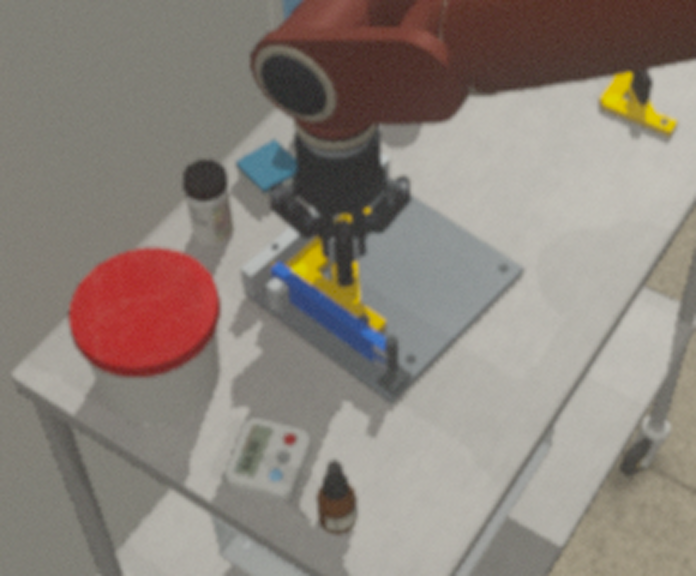

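```bash
python3 -c "
from plant import job_done
print(job_done())"
```

```text
the job is handed in; nothing more can be done
None
```

The gate is shut on its catch. The larger yellow square lies flat on the jig base, held by its handle and pressed into the corner. I handed the job in at about 17.6 s of robot time. No verdict came back.

**Gate:** I pushed until the force climbed from 10.7 N to 17.4 N with almost no movement, at the position predicted for shut. After I backed off, it measured parallel to the jig within a few milliradians. The last picture still shows the ball at the catch.

**Square against both faces:**
- **Fence:** 2.8 mm of extra commanded travel moved the tool only about 0.2 mm.
- **Gate:** the same extra push moved the tool only about 0.2 mm, and the wrist picture shows no gap along the gate.
- **Final hold:** after another 0.8 s it was steady, with about 16 N against the fence, 22 N against the gate and 14 N down. The tool tilt was about 0.2°, and the position was within 0.3 mm of nominal.

**Less certain:**
- The fence contact rests on force alone, because its lower edge was hidden in the picture.
- While pressing, the tool tilted about 0.5° and the downward force rose to 18 N. I corrected the tilt before handing in.
- Separate fits of the jig position differed by up to about 3 mm and 10 mrad, so the final seating relied on contact.

In the last scene picture, the bystander items that were in view looked undisturbed.

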